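# Pop the lighter out of its case and trap it before it skids away

### The arm

A 6-joint arm with a two-finger parallel gripper is mounted at the origin on the work surface. World frame = base frame: x ahead of the robot, y to its left, z up, the work surface at z = 0. Lengths are in m, angles in rad, forces in N, time in s.
With the tool pointing down it reaches from about 0.275 to 0.75 m from the base axis. Payload 10.2 kg.
Tool frame: the origin (TCP) lies midway between the tips of the shut fingers; the grasp point (between the pads) lies 19 mm behind it (env.hold_point_z is the distance from the TCP to the grasp point, in m); x points along the fingers, z is the direction in which the jaws open and shut, and the axes are right-handed (so a half turn about x gives the same grasp; the last joint's range is limited). The gripper opens to 85 mm and grips with 20 to 120 N. Pads are 22 mm wide; open, the fingers measure 114 mm over their backs; the gripper's body (76 mm by 85 mm) begins 54 mm behind the grasp point. The pads swing forward as they close: fully open they stand 13 mm farther back than shut.
Start: joints at [0.922, 0.313, 1.498, -0, 1.331, -0.223], TCP at [0.217, 0.478, 0.231] pointing down, gripper open.
Joint ranges: [-2.94, 2.94], [-0.97, 2.17], [0.19, 2.56], [-1.23, 4.37], [0.02, 3.11], [-2.88, 2.88]. Speed limits (rad/s): [2.39, 2.39, 3.01, 3.14, 3.14, 3.14].

### API

Orientations are given as a unit quaternion [x, y, z, w].
In Python, from bench import env, kinematics, monitor, eyes, job gives the robot as it stands. The module is installed in compiled form; this text tells all that it offers. Calls block until the motion is done:
- env.reach(position, orientation): joint-space move of the TCP to a pose.
- env.movel(position, velocity=0.15, frame=None, guard=None): straight line of the TCP; frame=None keeps the orientation; velocity is the mean speed in m/s. With guard (N) it stops when the force on the tool has changed by that much, and returns True; else False.
- env.set_joints(angles): joint-space move.
- env.release() and env.close_gripper(effort=None): open the fingers fully, or close them until they stop; effort is the grip in N (None keeps the last).
- env.hold(seconds).
- kinematics.ik(position, orientation): joint angles nearest the present ones, or None.
- monitor.sense(): the state.
- eyes.grab_frame(name): name is "side" or "top" or "wrist"; returns a dict with "frame" (384x512x3 uint8, red, green, blue), "mtx" (3x3 intrinsics, pixels), "view" (4x4, takes a point from world to camera coordinates). Camera axes: x right, y down, z forward; pixel columns grow to the right and rows downward; lengths in m; the calibration is good to about 2 mm. A picture is of the moment at which its call begins. There is no depth.
A pose or a line that the arm cannot do raises env.MotionError and nothing moves.
- job.hand_in(): hands the job in, once; it reports no verdict.
The state is a dict: "clock": time; "joints": joint angles; "qvel": joint speeds; "joint_efforts": joint torques, N m; "position": TCP position; "ee_rot": TCP orientation; "contact_force": force on the tool from outside, world axes, zero at the start; "ft_torque": the same for the moment, N m; "finger_gap": opening from 0.0 (shut) to 1.0 (fully open).
Only numpy, scipy, OpenCV 4.12 (cv2) and the standard library are available. Lean on these libraries where they do the work, as an engineer would, in place of code of your own. Each camera call takes 0.05 s, during which the arm holds its last target. There are 200 camera calls.

### The job

Somebody wants to light the lantern: with one fingertip press down the black key of the stainless lighter case, and with the other finger trap the brass lighter at the mouth of the case as the spring shoots it out, so that it stops part-way out instead of skidding off across the balcony table. Do not pick the lighter up, and leave everything else on the table where it stands. Finish while still holding the lighter back with that finger.

Things in the scene. Friction and masses are not known exactly. Their poses are not given: they have to be found in the camera images.
- case: Open stainless lighter case, fixed on the table. Origin on the table top; -x is the way the lighter shoots out, z up. It covers x -42 to 78, y -30 to 58 mm; bottom 6 mm thick. The lighter's bed is a channel along y = 0 with rails 14 mm high at y 20 to 26 and -20 to -30 mm; spring ejector behind it at x 24 to 78 mm, 17 mm high. Deck of the key at y 26 to 58 mm, 8 mm high.
- key (a joint): Travel of the black release key in m: 0 up, 0.006 fully down. Sprung: 1.5 N starts it, about 5 N holds it fully down. It draws two brass bolts (x -34 to -38 mm in the case's frame) out of the lighter's way; at about 0.004 the lighter is freed and shoots out at once, at about 1 m/s.
- key_top (a point): Centre of the top face of the black key, 24 x 24 mm, with thin grey ribs, on the case's +y side near the mouth; in the case's frame at x -26, y 43 mm, 15 mm above the table when up and 9 mm when fully down. It goes down with the key.
- lighter_center (a point): Centre of the brass flip-top lighter, a loose block 57 mm long (along the case's x), 38 wide, 13 thick, 60 g, lying flat in the bed, underside 6 and top 19 mm above the table, at first at x -5, y 0 mm in the case's frame. The ejector pushes it to the case's -x with 2.6 N, falling to 1.5 N at 32 mm, where the ejector stops and the lighter flies free: left alone it skids 10 cm or more.
- lighter_nose (a point): Centre of the lighter's front end face (38 x 13 mm, looks to the case's -x), 28.5 mm from its centre, 12.5 mm above the table; at first at about x -33 mm in the case's frame, 9 mm inside the mouth.
- mouth (a point): Middle of the open mouth of the bed: in the case's frame x -42, y 0 mm, 12.5 mm above the table. The bed is 40 mm wide, its floor 6 mm above the table, open at the top. Before the mouth lies bare table.
- tealight_a: Tealight in an aluminium cup, 38 mm across, 15 mm high, loose in the case's lid, which is folded back flat on the table (y -34 to -91 mm in the case's frame, rim 9 mm high). Origin under its centre. To be left alone.
- tealight_b: The second tealight in the lid, same size. To be left alone.
- lantern: Empty clear acrylic lantern, 104 x 104 mm, 180 mm high with its ring, loose, to the left at the back. Origin under its centre. To be left alone.
- door_edge (a point): Free edge of the lantern's hinged glass door (88 mm wide), which stands ajar, at half its height. To be left alone.
- bowl: Matte black ceramic bowl, 124 mm across, 55 mm high, loose. Origin under its centre. To be left alone.
- tumbler_a: Amber glass tumbler, 78 mm across, 88 mm high, loose. Origin under its centre. To be left alone.
- tumbler_b: The second amber tumbler, same size. To be left alone.
- carafe: Green glass carafe with a cork, 84 mm across, 200 mm high, loose. Origin under its centre. To be left alone.
- speaker: Round dark speaker, 86 mm across, 90 mm high, loose. Origin under its centre. To be left alone.

How it is judged:
By the outcome, as a careful person would: the job done as asked, in the order asked, and still so for the second after the job is handed in, while the arm keeps its last pose, push and grip.
It also fails if it takes over 32 s, if anything falls off the work surface, if the arm or the gripper's body presses on something with over 40 N, if the wrist force passes 120 N, or if a joint passes its speed limit or range.

## Working session

There is one attempt and no reset: what is moved stays moved. The work goes in short steps, each a Python script; the robot and the scene stay as the last script left them, time stands still between calls to the robot, and variables do not carry over. Pictures are saved under pics/ and viewed, about 8 in all and at most 12, crops included, and the job is handed in when it is done.

```bash
mkdir -p pics; ls; python3 - <<'E'
from bench import env,monitor,eyes
import cv2,numpy as np
for n in("top","side","wrist"):
    f=eyes.grab_frame(n); cv2.imwrite(f"pics/{n}0.png",f["frame"][:,:,::-1]); np.savez(f"pics/{n}0.npz",**f)
a=[cv2.imread(f"pics/{n}0.png") for n in("top","side","wrist")]
cv2.imwrite("pics/top0b.png",cv2.resize(a[0],(800,600),interpolation=cv2.INTER_CUBIC))
s=monitor.sense();print(s, env.hold_point_z)
E
```

```text
pics
{'clock': 0.15, 'joints': array([ 9.21620922e-01,  3.13321293e-01,  1.49823706e+00,  2.09948077e-05,
        1.33103412e+00, -2.23424795e-01]), 'qvel': array([-9.82680616e-04, -3.50529942e-03, -5.85263688e-03,  1.36475092e-03,
        1.00961048e-03, -6.21534642e-05]), 'joint_efforts': array([-1.19707697e-04, -4.12368214e+01, -2.59792453e+01, -2.03410236e-04,
        3.29238188e-03,  3.93270483e-08]), 'position': array([0.2167262 , 0.47796741, 0.23087624]), 'ee_rot': array([-0.38319076,  0.59468484,  0.38296249,  0.59401558]), 'contact_force': array([-0.63336223,  1.18468804, -0.94130868]), 'ft_torque': array([-0.03182776,  0.00661539,  0.02640909]), 'finger_gap': 1.0000068846732195} 0.0187
```

View pics/top0b.png

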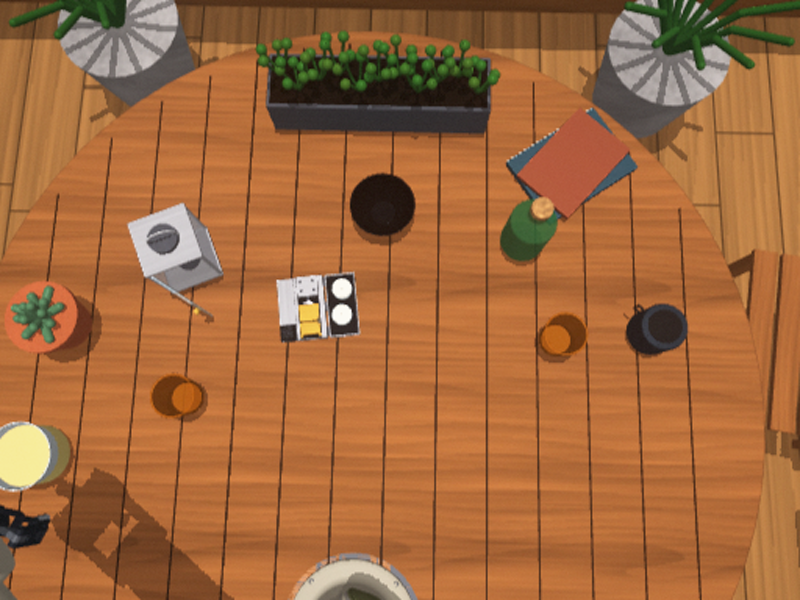

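View pics/side0.png

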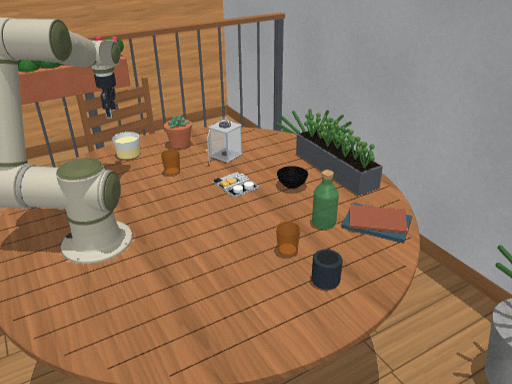

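The top view (800x600) shows the case at about (318,307). The brass lighter is at (310,318), the key at (289,333), the lid with the tealights to the right, and the mouth faces the robot. The gripper can only be fully open or shut, and the open gap of 85 mm is too wide. I'll use the shut finger pair set diagonally: one tip on the key, the other in front of the mouth. Next I'll take a coarse pose and a closer wrist look.

```bash
cat > h.py <<'E'
import numpy as np, cv2
from scipy.spatial.transform import Rotation as R
def cast(f,px,z):
    px=np.atleast_2d(px).astype(float); V=f["view"]; r=np.c_[px,np.ones(len(px))]@np.linalg.inv(f["mtx"]).T@V[:3,:3]
    c=-V[:3,:3].T@V[:3,3]; return c+r*((z-c[2])/r[:,2])[:,None]
def proj(f,P):
    P=np.atleast_2d(P); q=(P@f["view"][:3,:3].T+f["view"][:3,3])@f["mtx"].T; return q[:,:2]/q[:,2:]
def quat(yaw):  # tool down, jaw axis at world yaw
    z=np.array([np.cos(yaw),np.sin(yaw),0]); x=np.array([0,0,-1.]); return R.from_matrix(np.c_[x,np.cross(z,x),z]).as_quat()
def brass(f):
    h=cv2.cvtColor(f["frame"],cv2.COLOR_RGB2HSV); return cv2.inRange(h,(18,130,120),(32,255,255))
E
python3 - <<'E'
from h import *
from bench import env,monitor,eyes,kinematics
f=dict(np.load("pics/top0.npz"))
m=brass(f); m[:, :160]=0; m[:170]=0; m[240:]=0; m[:,240:]=0
ys,xs=np.nonzero(m); print("brass",cast(f,[xs.mean(),ys.mean()],.019),len(xs))
key=np.array([289,333])*.64; tl=np.array([[342,288],[342,315]])*.64; cor=np.array([[277,281],[357,273],[282,342],[358,335]])*.64
print(cast(f,key,.015),cast(f,tl,.015),cast(f,cor,.008))
c=cast(f,[xs.mean(),ys.mean()],.019)[0]
for y in (50,-130): print(kinematics.ik([c[0]-.06,c[1]+.02,.2],quat(np.radians(y))))
print("tcp view of wrist cam", dict(np.load("pics/wrist0.npz"))["view"]@np.r_[monitor.sense()["position"],1], proj(dict(np.load("pics/wrist0.npz")),monitor.sense()["position"]))
E
```

```text
brass [[0.53736623 0.09696429 0.019     ]] 252
[[0.51054814 0.13304133 0.015     ]] [[0.59895122 0.0373869  0.015     ]
 [0.54716955 0.0352659  0.015     ]] [[0.61090913 0.1627063  0.008     ]
 [0.63037908 0.01055445 0.008     ]
 [0.49413319 0.1464406  0.008     ]
 [0.51100707 0.00427316 0.008     ]]
[ 1.39133329e-03  2.66999757e-01  1.64385137e+00 -4.44089210e-16
  1.23074152e+00 -8.71273293e-01]
[ 1.39133329e-03  2.66999757e-01  1.64385137e+00 -4.44089210e-16
  1.23074152e+00  2.27031936e+00]
tcp view of wrist cam [1.19480830e-04 2.74979948e-02 1.55074932e-01 1.00000000e+00] [[257.93992952 243.70044394]]
```

View pics/wrist0.png

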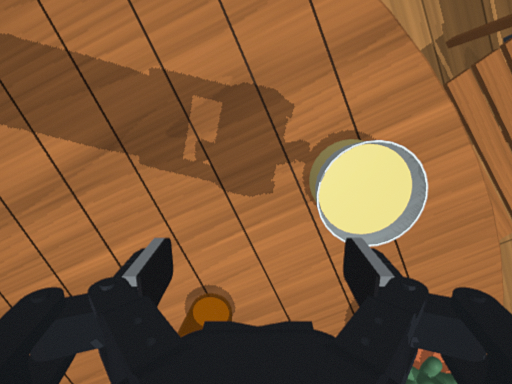

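The wrist view shows both fingers at the bottom of the image, black tips with grey pads at about (160,260) and (360,260). Now a close look with the fingers shut, in the working orientation.

```bash
python3 - <<'E'
from h import *
from bench import env,monitor,eyes,kinematics
f0=dict(np.load("pics/wrist0.npz")); s=monitor.sense()
Rt=R.from_quat(s["ee_rot"]).as_matrix(); V=f0["view"]; cam=-V[:3,:3].T@V[:3,3]
off=Rt.T@(cam-s["position"]); print("cam in tool",off, "K",f0["mtx"][0])
cy=np.radians(8)  # coarse case yaw
best=None
for y in (50,-130):
    q=quat(cy+np.radians(y)); d=R.from_quat(q).as_matrix()@off; print(y,d)
    if best is None or d[0]-d[1]>best[1]: best=(q,d[0]-d[1],d)
q,_,d=best
env.close_gripper(20)
t=np.array([.52,.105,0.]); h=d.copy(); h[2]=0; p=t-h*1.0-h/np.linalg.norm(h)*.015; p[2]=.12
print("p",p); env.reach(p,q)
f=eyes.grab_frame("wrist"); np.savez("pics/w1.npz",**f)
cv2.imwrite("pics/w1.png",cv2.resize(f["frame"][:,:,::-1],(800,600),interpolation=cv2.INTER_CUBIC)); s=monitor.sense(); print(s["clock"],s["position"],s["finger_gap"])
E
```

```text
cam in tool [-1.42023275e-01  6.80718511e-02  2.86963975e-05] K [286.83456169   0.         257.71893164]
50 [-0.057713    0.03609692  0.14202328]
-130 [ 0.057713   -0.03609692  0.14202328]
p [0.44956963 0.14905107 0.12      ]
3.05 [0.44954404 0.14939346 0.12011395] 0.0009749169591528439
```

View pics/w1.png

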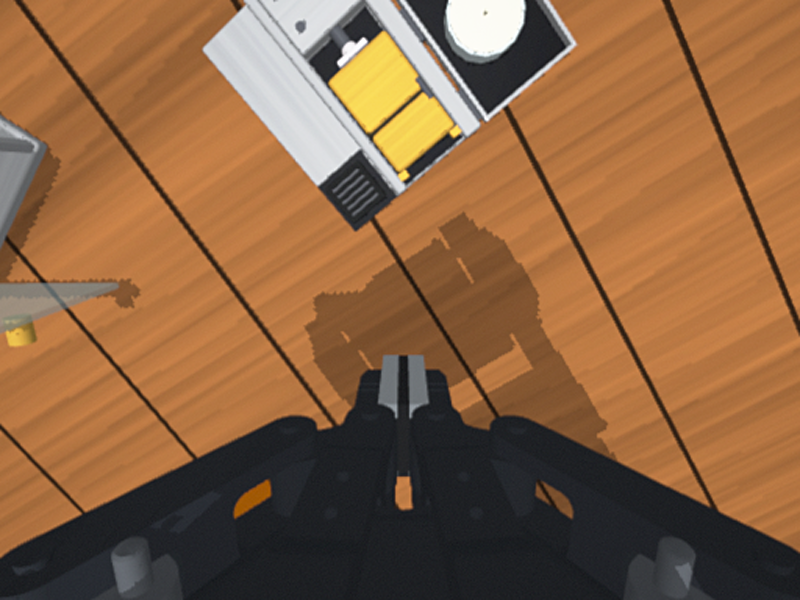

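The wrist view (800x600) shows the lighter at (395,100), the key at (357,190), the mouth edge from (405,195) to (480,130), and the shut tips at (403,360). The tips may be narrow at the very end, so I'll zoom in on them and measure the case.

```bash
python3 - <<'E'
from h import *
f=dict(np.load("pics/w1.npz")); fr=f["frame"]
m=brass(f); m[150:]=0; m=cv2.morphologyEx(m,cv2.MORPH_CLOSE,np.ones((5,5),np.uint8))
c=max(cv2.findContours(m,0,2)[0],key=cv2.contourArea); 
P=cast(f,c[:,0,:]+0.0,.019)[:,:2]*1000
r=cv2.minAreaRect(P.astype(np.float32)); print("lighter",r)
g=cv2.cvtColor(fr,cv2.COLOR_RGB2GRAY); k=(g<75).astype(np.uint8)*255; roi=np.zeros_like(k); roi[90:152,195:258]=255; k&=roi; k=cv2.morphologyEx(k,cv2.MORPH_CLOSE,np.ones((7,7),np.uint8))
kc=max(cv2.findContours(k,0,2)[0],key=cv2.contourArea); Q=cast(f,kc[:,0,:]+0.0,.015)[:,:2]*1000
print("key",cv2.minAreaRect(Q.astype(np.float32)))
a=cv2.resize(fr[85:285,180:340,::-1][:80,:100],(500,400),interpolation=cv2.INTER_CUBIC)
b=cv2.resize(fr[215:295,208:308,::-1],(500,400),interpolation=cv2.INTER_CUBIC); b=cv2.convertScaleAbs(b,alpha=1.8,beta=25)
o=np.vstack([cv2.resize(fr[0:150,120:320,::-1],(400,300),interpolation=cv2.INTER_CUBIC),cv2.resize(b,(400,300))])
cv2.drawContours(o,[ (c-[120,0])*2],-1,(0,0,255),1);cv2.drawContours(o,[(kc-[120,0])*2],-1,(0,255,0),1)
cv2.imwrite("pics/w1c.png",o)
E
```

```text
lighter ((537.6611938476562, 99.56098937988281), (60.89278030395508, 38.6119384765625), 7.360989570617676)
key ((507.0287170410156, 137.30877685546875), (43.228477478027344, 29.400245666503906), 7.287202835083008)
```

View pics/w1c.png

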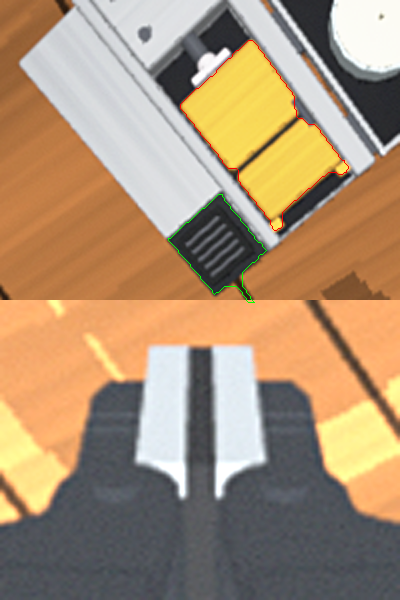

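Pose estimate: the lighter rectangle is 38.6 mm wide (38 expected) at yaw 7.4°. Its length includes the two brass bolts at the front (crop (277,225) and (343,168)), so the case origin is at about (544.6, 100.5) mm. In the zoom, the pale pads together are about 15 mm thick at the tip and the black backing starts further back. I need one side view to see how far back.

```bash
python3 - <<'E'
from h import *
from bench import env,monitor,eyes
s=monitor.sense(); o=[]
for n in("side","top"):
    f=eyes.grab_frame(n); u,v=proj(f,s["position"])[0]; print(n,u,v,"mm/px",1000*(f["view"]@np.r_[s["position"],1])[2]/f["mtx"][0,0])
    c=cv2.getRectSubPix(f["frame"][:,:,::-1].copy(),(50,50),(float(u),float(v)-8)); o.append(cv2.convertScaleAbs(cv2.resize(c,(400,400),interpolation=cv2.INTER_CUBIC),alpha=1.5,beta=20))
    if n=="side": V=f["view"]; cam=-V[:3,:3].T@V[:3,3]; print("cam dir",cam-s["position"])
cv2.imwrite("pics/tips.png",np.hstack(o))
f=dict(np.load("pics/w1.npz"))
O=np.array([.5446,.1005]); y=np.radians(7.36); M=np.array([[np.cos(y),-np.sin(y)],[np.sin(y),np.cos(y)]])
pt=lambda x,yy,z: np.r_[O+M@np.array([x,yy])/1000,z/1000]
print("key corners pred",[proj(f,pt(a,b,15))[0].round(1).tolist() for a,b in((-38,55),(-38,31),(-14,31),(-14,55))])
print("key px seen", [(np.array(p)/2+[120,0]).tolist() for p in((215,293),(266,252),(220,195),(168,238))])
print("rail end y26,y20 z14", proj(f,[pt(-42,26,14),pt(-42,20,14),pt(-42,-20,14)]).round(1).tolist())
E
```

```text
side 199.94202713390388 158.90430546455534 mm/px 3.8438123494500274
cam dir [-0.5921786  -1.4593409   0.79998501]
top 171.07884193005634 230.3077220741273 mm/px 2.655158082056181
key corners pred [[225.7, 144.0], [247.2, 125.7], [228.5, 102.5], [206.8, 121.6]]
key px seen [[227.5, 146.5], [253.0, 126.0], [230.0, 97.5], [204.0, 119.0]]
rail end y26,y20 z14 [[254.9, 125.5], [260.4, 120.9], [298.4, 88.9]]
```

View pics/tips.png

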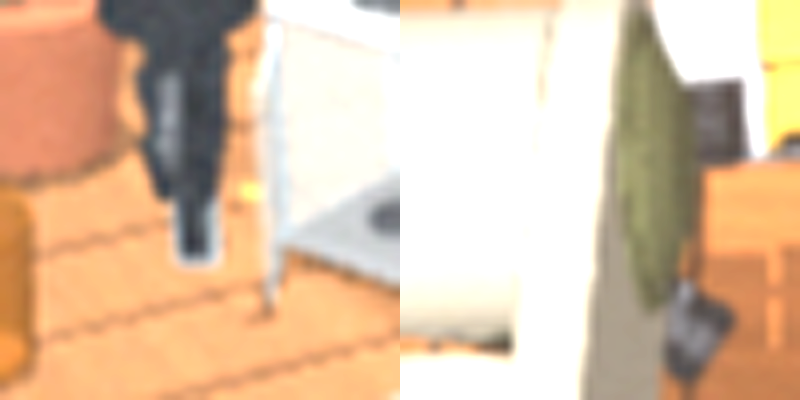

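The side view shows the pads at the full 22 mm width down to the tip, with a narrower dark backing, so the shut tips are only about 15 mm thick at the end. That is too short to bridge the key and the lighter's path safely.

A better plan uses the fully open jaws at about 52° to the case's x axis. One inner edge goes 4.5 mm over the key's far corner. The other pad, 85 mm away, then crosses the lighter's path at nose x ≈ -65 mm, with 32 mm of travel and the lighter still in the bed. If the press misses, the lighter simply isn't released. I'll check the clearance to the lantern door and hover there.

```bash
cat >> h.py <<'E'
O=np.array([544.6,100.5]); CY=np.radians(7.36); M=np.array([[np.cos(CY),-np.sin(CY)],[np.sin(CY),np.cos(CY)]])
pt=lambda x,y,z: np.r_[O+M@np.array([x,y]),z]/1000
TH=np.radians(52); n=np.array([np.cos(TH),np.sin(TH)]); w=np.array([n[1],-n[0]])
def plan(m=4.5):  # case-frame midpoint between the open pads (mm)
    cx=-14+(74*n[1]-m-85)/n[0]; c=np.array([cx,-19.]); B=c-7*w; return B+42.5*n, c, B, B+85*n
Q=quat(CY+TH+np.pi)
E
python3 - <<'E'
from h import *
from bench import env,monitor,eyes,kinematics
ft=dict(np.load("pics/top0.npz")); fw=dict(np.load("pics/w1.npz"))
def P(f): return f["mtx"]@f["view"][:3]
X=cv2.triangulatePoints(P(ft),P(fw),np.array([[124.8],[198.4]]),np.array([[11.5],[213.]])); knob=(X[:3]/X[3]).ravel(); print("knob",knob)
mid,c,B,A=plan(); print("mid,c,B,A",mid,c,B,A)
p=pt(*mid,0); nw=M@n; rel=(knob-p)[:2]*1000; print("knob rel along jaw, across",rel@nw, rel@(M@w))
p[2]=.06; print("world",p,kinematics.ik(p,Q))
env.release(); env.reach(p,Q); p[2]=.012; env.movel(p,.1,guard=8)
f=eyes.grab_frame("wrist"); np.savez("pics/w2.npz",**f); s=monitor.sense(); print(s["clock"],s["position"],s["finger_gap"],s["contact_force"])
cv2.imwrite("pics/w2.png",cv2.resize(f["frame"][:,:,::-1],(800,600),interpolation=cv2.INTER_CUBIC))
E
```

```text
knob [0.54018718 0.29398943 0.0740742 ]
mid,c,B,A [-44.00687926  18.80008736] [-64.65641669 -19.        ] [-70.17249196 -14.69036967] [-17.84126656  52.29054438]
knob rel along jaw, across 176.50539014462265 -56.154730465103526
world [0.49854735 0.11350777 0.06      ] [-5.60434430e-03  4.90070422e-01  1.73631505e+00 -4.44089210e-16
  9.15207182e-01  2.09996087e+00]
5.05 [0.49900551 0.11369359 0.01286253] 1.0011695259063556 [-0.16709276 -0.51117725  0.54800309]
```

View pics/w2.png

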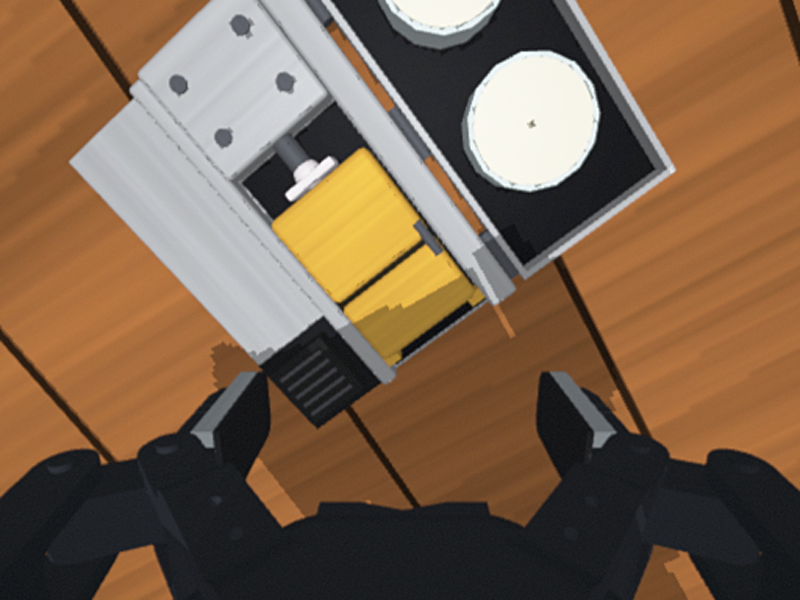

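This view (800x600) shows the A finger pad at (265,400), beside the key's far corner at about (262,365). The B pad is at (550,400), in front of the mouth; the lighter's rear corners are at (272,225) and (367,150). I'll check the fit numerically with this closer view.

```bash
python3 - <<'E'
from h import *
from bench import monitor
f=dict(np.load("pics/w2.npz")); s=monitor.sense(); T=R.from_quat(s["ee_rot"]).as_matrix(); p0=s["position"]
loc=lambda X: (M.T@(np.array(X)[:2]*1000-O)).round(1)
for nm,px,z,e in (("key c(-14,55)",(262,365),.015,0),("key c(-14,31)",(322,318),.015,0),("lighter rear +y(23.5,19)",(272,225),.019,0),("lighter rear -y(23.5,-19)",(367,150),.019,0),("rail end (-42,20..26) top",(393,380),.014,0),("lid corner",(672,170),.009,0)):
    print(nm,loc(cast(f,np.array(px)*.64,z)[0]))
for zz in (-.0425,.0425):
  for yy in (.011,-.011):
    X=p0+T@np.array([-.013,yy,zz]); print("pad corner case",loc(X),"z",X[2].round(4),"px800",(proj(f,X)[0]/.64).round(0))
m=brass(f); cs=max(cv2.findContours(m,0,2)[0],key=cv2.contourArea); print(cv2.minAreaRect((cast(f,cs[:,0,:],.019)[:,:2]*1000).astype(np.float32)))
E
```

```text
key c(-14,55) [-9.4 52.4]
key c(-14,31) [-9.2 25.6]
lighter rear +y(23.5,19) [22.8 16.9]
lighter rear -y(23.5,-19) [ 21.7 -19.1]
rail end (-42,20..26) top [-41.3  21.3]
lid corner [-40.6 -90.2]
pad corner case [-8.7 45.7] z 0.0259 px800 [266. 365.]
pad corner case [-26.1  59.2] z 0.0259 px800 [271. 428.]
pad corner case [-61.  -21.3] z 0.0258 px800 [539. 365.]
pad corner case [-78.4  -7.8] z 0.0258 px800 [534. 428.]
((552.4295654296875, 100.59014129638672), (31.874300003051758, 37.07716751098633), 7.48121976852417)
```

The pad projections match the picture, and the case pose holds to about 1.5 mm. (The dark patch at the key includes its recess, so those corner readings are off.) I'll press now with 5 mm of key overlap.

```bash
python3 - <<'E'
from h import *
from bench import env,monitor,eyes
mid,c,B,A=plan(5.0); p=pt(*mid,12); env.movel(p,.05); s0=monitor.sense(); print(s0["position"],s0["contact_force"])
p[2]=-.0045; print("guard",env.movel(p,.04,guard=12)); env.hold(.3)
f=eyes.grab_frame("wrist"); np.savez("pics/w3.npz",**f); s=monitor.sense(); print(s["clock"],s["position"],s["contact_force"]-s0["contact_force"])
cv2.imwrite("pics/w3.png",cv2.resize(f["frame"][:,:,::-1],(800,600),interpolation=cv2.INTER_CUBIC))
E
```

```text
[0.49786652 0.11340818 0.01238769] [ 0.57528118 -0.75860831  0.14549538]
guard True
6.1333 [ 0.49818673  0.11351458 -0.00478847] [-2.68620341  1.97207548  7.5172907 ]
```

View pics/w3.png

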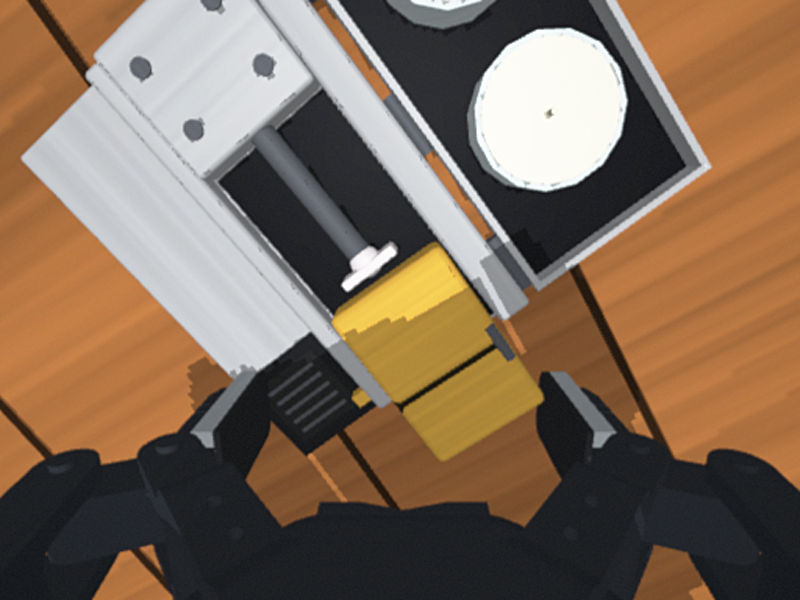

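It worked. The lighter's front corner, at (543,400), rests on the B pad, about half out and still in the bed. The A finger holds the key down (7.5 N). There seems to be a small gap to the ejector plate at (370,265). I'll nudge the lighter 4 mm back so the spring bears on it and it sits firmly against the finger, with the key still covered.

```bash
python3 - <<'E'
from h import *
from bench import env,monitor,eyes
s=monitor.sense(); p=s["position"].copy(); p[:2]+=M@np.array([4.,0])/1000; p[2]=-.0048
print("guard",env.movel(p,.015,guard=15)); env.hold(.4)
f=eyes.grab_frame("wrist"); s1=monitor.sense(); print(s1["clock"],s1["position"],M.T@(s1["position"]-s["position"])[:2]*1000,s["contact_force"],s1["contact_force"])
T=R.from_quat(s1["ee_rot"]).as_matrix(); m=brass(f); cs=max(cv2.findContours(m,0,2)[0],key=cv2.contourArea); r=cv2.minAreaRect((cast(f,cs[:,0,:],.019)[:,:2]*1000).astype(np.float32)); print(r, M.T@(np.array(r[0])-O))
cv2.imwrite("pics/w4.png",cv2.resize(f["frame"][:,:,::-1],(800,600),interpolation=cv2.INTER_CUBIC))
E
```

```text
guard False
7.025 [ 0.50145311  0.11382834 -0.00506465] [ 3.27965873 -0.10726214] [-2.11092223  1.21346717  7.66278608] [-5.08811087 -1.76639583  7.95330428]
((523.1868896484375, 96.58184814453125), (33.19655990600586, 37.0128059387207), 4.447119235992432) [-21.73861222  -1.14278057]
```

View pics/w4.png

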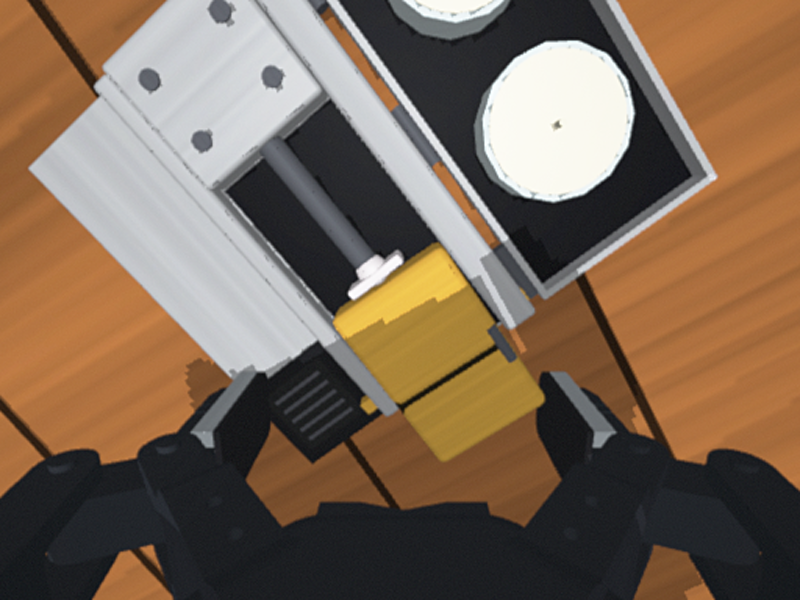

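The lighter moved in with the finger and the ejector plate now touches its rear. The reaction on the finger rose by about 3 N outward, the key is still down, and nothing else moved. Handing in.

```bash
python3 -c "
from bench import job,monitor
s=monitor.sense();print(s['clock'],s['contact_force']);print(job.hand_in())"
```

```text
7.025 [-5.08811087 -1.76639583  7.95330428]
the job is handed in; nothing more can be done
None
```

The lighter is out part-way and trapped, and I've handed the job in. It took 7.0 s of robot time; no verdict was reported.

**What I did:** With the jaws fully open and set diagonally, one fingertip pressed the key's outer corner down. The other finger stood in front of the mouth and stopped the lighter about half out, still lying in the bed. I then eased the lighter about 3 mm back in, so the ejector spring bears on it and keeps it against that finger.

**Last checks:**
- **Lighter:** the last wrist picture shows its front corner on the finger's pad and the ejector plate up against its rear. The sideways force on the tool rose by about 3 N in x and 3 N in y, away from the case.
- **Key:** it is still held down, with 8 N upward on the tool. After the nudge, I estimate only about 3 mm of the key's corner is still under the fingertip.
- **Other things on the table:** the tealights are where they were. The lantern, tumblers, bowl, carafe and speaker were not re-imaged at the end, but the arm stayed clear of them; the lantern door's knob was about 18 cm away.

**What disagreed:**
- **Case position:** two measurements differed by 1–2 mm, and readings of the key's corners were up to 5 mm off because of its dark recess and the finger in front of it.
- **Nudge distance:** the arm moved 3.3 mm of the 4 mm I commanded.
- **Force limit on the press:** the press stopped at my 12 N limit, right around full key travel.

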